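# Push the empty tin through the recycling box's flap

### The arm

A 7-joint arm with a two-finger parallel gripper is mounted at the origin on the work surface. World frame = base frame: x ahead of the robot, y to its left, z up, the work surface at z = 0. Lengths are in m, angles in rad, forces in N, time in s.
With the tool pointing down it reaches from about 0.425 to 0.875 m from the base axis. Payload 8.4 kg.
Tool frame: the origin (TCP) lies between the finger pads; the fingertips stand arm.nose_length ahead of it and the grasp point (between the pads) lies 6 mm ahead of it (arm.nose_length is the distance from the TCP to the fingertips, in m); z points along the fingers, y is the direction in which the jaws open and shut (so a half turn about z gives the same grasp; the last joint's range is limited). The gripper opens to 85 mm and grips with 20 to 120 N. Pads are 22 mm wide; open, the fingers measure 114 mm over their backs; the gripper's body (76 mm by 85 mm) begins 54 mm behind the grasp point. The pads swing forward as they close: fully open they stand 13 mm farther back than shut.
Start: joints at [1.213, 0.333, 0.04, 1.465, -0.013, 1.343, -0.059], TCP at [0.166, -0.628, 0.256] pointing down, gripper open.
Joint ranges: [-2.58, 2.58], [-0.38, 2.09], [-1.3, 1.39], [0.25, 2.4], [-1.5, 4.64], [0.08, 2.09], [-2.65, 2.65]. Speed limits (rad/s): [2.22, 2.22, 2.79, 2.79, 3.14, 3.14, 3.14].

### API

Orientations are given as [roll, pitch, yaw] about the fixed x, y, z axes, in that order (R = Rz(yaw) Ry(pitch) Rx(roll)).
In Python, from plant import arm gives the robot as it stands.
- The arm moves only by the tool jog_arm, never from a script. Its arguments are lists of equal length, an entry for each row: "rotation": the turn, a rotation vector about the tool's x, y, z in units of 8 degrees (1.0 is 8 degrees), a list of three; "travel": the shift along the tool's x, y, z in units of 25 mm (1.0 is 25 mm), a list of three; "grip": the closure in counts, from 0 (fully open) to 255 (shut). In form: {"rotation": [[rx, ry, rz], ...], "travel": [[tx, ty, tz], ...], "grip": [grip, ...]}. A call has 1 to 12 rows; each row is the pose to reach, as a shift and turn from the pose commanded when the call began, along the tool's axes at that moment; what a row does not reach only later rows make up. A row lasts 1/10 s, in which the tool goes at most 50 mm and 8.59 degrees, less where a joint would pass 70% of its speed; a pose out of reach is approached as far as the arm can. A call with a gripper value outside its range is refused whole. The fingers move at their own pace and stop on an object; "squeeze" is the grip in N (left out, the last holds). Time passes only in rows, so rows that repeat a pose let the fingers close. It gives the time, the measured TCP pose, the force and the opening at its end, in the units of the state.
- arm.sense(): the state, without advancing time (a new reading comes with each control period).
- arm.capture(name): name is "side" or "top"; returns a dict with "image" (480x640x3 uint8, red, green, blue), "vfov" (degrees; the focal length in pixels is half the picture's height over the tangent of half this angle, whatever the lens; pixels are square), "cx", "cy" (the principal point, pixels), "distortion" ([k1, k2, p1, p2, k3] as OpenCV has them; the pictures are not rectified), "T" (4x4, takes a point from camera to world coordinates). Camera axes: x right, y down, z forward; pixel columns grow to the right and rows downward; lengths in m; the calibration is good to about 2 mm. A picture is of the moment at which its call begins. There is no depth.
- arm.sign_off(): hands the job in, once; it reports no verdict.
The state is a dict: "t": time; "qpos": joint angles; "qvel": joint speeds; "joint_efforts": joint torques, N m; "tool_pos": TCP position; "eef_rot": TCP orientation; "force": force on the tool from outside, world axes, zero at the start; "ft_torque": the same for the moment, N m; "opening": opening from 0.0 (shut) to 1.0 (fully open).
Only numpy, scipy, OpenCV 4.12 (cv2) and the standard library are available. Lean on these libraries where they do the work, as an engineer would, in place of code of your own. Each camera call takes 0.05 s, during which the arm holds its last target.

### The job

Put the small empty tin into the countertop recycling box without lifting it: with one fingertip push the sloping self-closing flap inward, and while that finger holds the flap open, push the tin along the shelf with the other finger until it drops over the edge into the box. Keep the flap open until the tin has dropped, then draw out so that the flap swings shut. Do not shove the flap open with the tin itself, and leave the brass pasta die beside it and everything else on the counter where they are.

Things in the scene. Friction and masses are not known exactly. Their poses are not given: they have to be found in the camera images.
- bin: Fixed white recycling box, 245 long (x) x 170 wide (y) mm. Origin on the counter below the middle of the shelf's inner edge; own +x points into the box (the push direction). From x = -120 to 0 mm its top is a flat rimless shelf at z = 130 (12 mm thick near the edge). From 0 to 121 mm it is open, covered by the flap; hollow below (x -40 to 121, inner floor z = 8). Walls 5 mm.
- shelf_edge (a point): middle of the shelf's inner edge, bin (0, 0, 130 mm). The tin falls into the box once its centre is past this edge.
- hinge (a point): middle of the flap's hinge bar (8 mm thick, along bin y), bin (105, 0, 170 mm). Behind it a fixed strip closes the box, top at z = 175. Side cheeks (inner faces at y = +-80) rise to z = 144 for x 4 to 49 and to z = 175 for x 49 to 125.
- flap (a joint): Steel flap, 150 wide, 4 thick, 109 mm from hinge bar to free edge. 0 rad = shut, sloping 19 degrees down from the bar to the shelf's inner edge; up to 1.2 rad as the free edge swings down and inward. A spring shuts it when let go; 1 to 6 N opens it. A vertical fingertip just above the shelf moving along bin +x opens it: the lower the tip and the farther it goes, the wider. 0.6 rad lets the tin fall. A finger front at x = 97 meets the bar.
- flap_edge (a point): middle of the flap's free edge (a 6 mm thick rounded rim); shut, it lies at bin x = 2, z = 134 mm.
- tin: Empty open-topped round aluminium tin, 36 mm diameter, 30 tall, 2 mm wall, about 35 g, standing on the shelf left or right of the middle, its centre 55 to 85 mm before the inner edge. Origin: centre of underside. Two fingers about 80 mm apart in line with the push, one ahead of the tin and one behind it, can open the flap and push the tin in one straight stroke.
- die: Solid brass pasta die, flat stepped disc, 44 mm diameter, 18 mm tall, on the shelf beside the tin, about 76 mm from it centre to centre along bin y. Origin: centre of underside. To be left alone.
- tree: Lime green plastic pasta drying tree, 400 mm tall, arms 110 mm long, base 170 mm wide, far right. Origin: centre of underside. Leave alone.
- jug: Glass measuring jug, 100 mm wide, 130 mm tall, left far side. Origin: centre of underside. Leave alone.
- pasta_fork: Wooden pasta fork lying to the left, 280 mm long, about 36 mm tall. Origin: at the neck of the head, on the counter; handle towards its own -x. Leave alone.
- ladle: Stainless strainer ladle lying to the right, bowl 96 mm wide, 35 mm tall; handle 215 mm towards its own -x. Origin: under the bowl. Leave alone.
- ramekin: White ceramic ramekin, 80 mm wide, 45 mm tall, left near side. Origin: centre of underside. Leave alone.
- jar: Glass jar with steel cap, 74 mm wide, 110 mm tall, beyond the box. Origin: centre of underside. Leave alone.
Not all that is in view belongs to the job. Several things have the shape of the tin; the one meant has the colours described above.

How it is judged:
On the way, in this order (a step that is already met when the one before it is completed fails the run):
1. a finger pushes the flap open (over 0.3 rad) while the tin still stands on the shelf (contact force between the fingers and flap above 0.2 N and value of joint flap above 0.3 rad and z of tin in the frame of bin above 0.125 m), for 0.1 s.
2. the tin has dropped into the box while a finger still holds the flap open (contact force between the fingers and flap above 0.2 N and value of joint flap above 0.3 rad and z of tin in the frame of bin below 0.06 m and x of tin in the frame of bin above -0.04 m), for 0.05 s.
At the end, for the whole second after the job is handed in: The tin lies at rest inside the recycling box below the flap, the flap is shut (under 0.1 rad), the brass die is within 15 mm and every other thing within 30 mm of where it began (x of tin in the frame of bin between -0.04 and 0.125 m and y of tin in the frame of bin between -0.085 and 0.085 m and z of tin in the frame of bin between 0 and 0.075 m and linear speed of tin below 0.05 m/s and value of joint flap below 0.1 rad and distance of die from where it was at the start of the episode below 0.015 m and distance of each of tree, jug, pasta_fork, ladle, ramekin, jar from where it was at the start of the episode below 0.03 m); the robot touches nothing.
It fails at once if the tin is lifted more than 25 mm off the shelf (z of tin in the frame of bin above 0.155 m).
It fails at once if the shut flap is shoved open with the tin (tin on the shelf pressing with over 1 N on a flap open less than 0.2 rad) (contact force between tin and flap above 1 N and value of joint flap below 0.2 rad and z of tin in the frame of bin above 0.12 m).
It fails at once if the brass die is moved more than 15 mm (distance of die from where it was at the start of the episode above 0.015 m).
It fails at once if another thing on the counter is moved more than 30 mm (distance of any of tree, jug, pasta_fork, ladle, ramekin, jar from where it was at the start of the episode above 0.03 m).
It also fails if it takes over 38 s, if anything falls off the work surface, if the arm or the gripper's body presses on something with over 40 N, if the wrist force passes 120 N, or if a joint passes its speed limit or range.

## Working session

There is one attempt and no reset: what is moved stays moved. The work goes in short steps, Python scripts to look and compute and a tool call to move; the robot and the scene stay as the last step left them, time stands still between calls to the robot, and variables do not carry over. Pictures are saved under pics/ and viewed, and the job is handed in when it is done.

Besides the shell and the picture viewer there is one more tool, called after "Call:" by a JSON object that holds its "name" and its "arguments", one argument or row to a line. jog_arm: Moves the arm, as the interface text tells. Its arguments: {"type":"object","properties":{"rotation":{"type":"array","items":{"type":"array","items":{"type":"number"}}},"travel":{"type":"array","items":{"type":"array","items":{"type":"number"}}},"grip":{"type":"array","items":{"type":"number"}},"squeeze":{"type":"number"}},"required":["rotation","travel","grip"]}

```bash
ls; mkdir -p pics; python3 - <<'E'
from plant import arm
import cv2,numpy as np,pickle
print(arm.sense(), arm.nose_length)
for n in("side","top"):
    c=arm.capture(n); pickle.dump(c,open(f"{n}0.pkl","wb"))
    cv2.imwrite(f"pics/{n}0.png",c["image"][:,:,::-1]); print(n,c["vfov"],c["cx"],c["cy"],c["distortion"]);print(np.round(c["T"],3))
E
```

```text
pics
{'t': 0.0, 'qpos': array([ 1.21281543,  0.33389981,  0.03986072,  1.46630687, -0.01343477,
        1.34331084, -0.05852704]), 'qvel': array([ 1.18187699e-03, -3.22029576e-04, -1.69801658e-04,  3.09058673e-04,
       -6.58096063e-04,  1.72860181e-03, -1.76871878e-05]), 'joint_efforts': array([ 1.08273420e-03, -6.58549261e+01,  1.36585012e+00, -4.05555975e+01,
        1.66588859e-02,  1.25806945e-02,  5.00331782e-05]), 'tool_pos': array([ 0.16621694, -0.62793668,  0.2554108 ]), 'eef_rot': array([-3.13993514e+00,  7.39703965e-05,  2.58740711e-01]), 'force': array([ 0.73642454, -0.01836537,  0.58637379]), 'ft_torque': array([-0.03571112, -0.03314468,  0.00896774]), 'opening': 0.99825460979201} 0.025
side 51.46355028110847 322.40688058600284 240.28806479553873 [-0.01354401  0.          0.          0.          0.        ]
[[ 0.933 -0.255  0.255  0.312]
 [-0.36  -0.657  0.662 -0.725]
 [-0.002 -0.709 -0.705  0.884]
 [ 0.     0.     0.     1.   ]]
top 43.49003980572564 318.23782722089254 234.3014696817913 [0.01863314 0.         0.         0.         0.        ]
[[ 0.023 -0.997  0.073  0.467]
 [-1.    -0.024 -0.011 -0.021]
 [ 0.013 -0.072 -0.997  1.631]
 [ 0.     0.     0.     1.   ]]
```

View pics/side0.png

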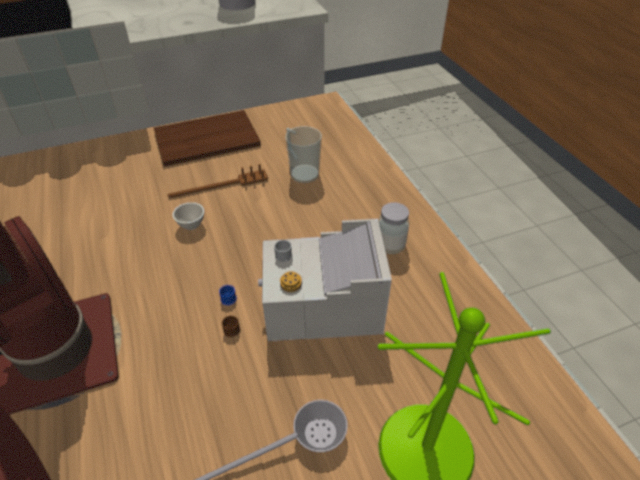

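View pics/top0.png

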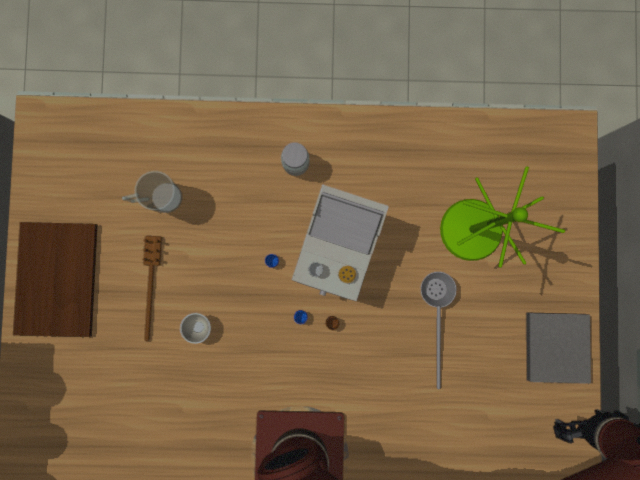

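The candidates for the tin are the grey one on the shelf (side 283,252; top 319,270), blue cups (side 228,295; top 301,317 and 272,261), and a brown cup (side 231,326; top 333,323). The aluminium one on the shelf fits the description. I'll check it in a close crop.

```bash
python3 - <<'E'
import cv2
a=cv2.imread("pics/top0.png")[175:310,280:400]; b=cv2.imread("pics/side0.png")[210:350,250:400]
a=cv2.resize(a,(390,440),interpolation=cv2.INTER_CUBIC) if 0 else cv2.resize(a,None,fx=4,fy=4,interpolation=cv2.INTER_CUBIC)
b=cv2.resize(b,None,fx=4,fy=4,interpolation=cv2.INTER_CUBIC)
cv2.imwrite("pics/ca.png",a);cv2.imwrite("pics/cb.png",b)
E
```

```text
(no output)
```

View pics/ca.png

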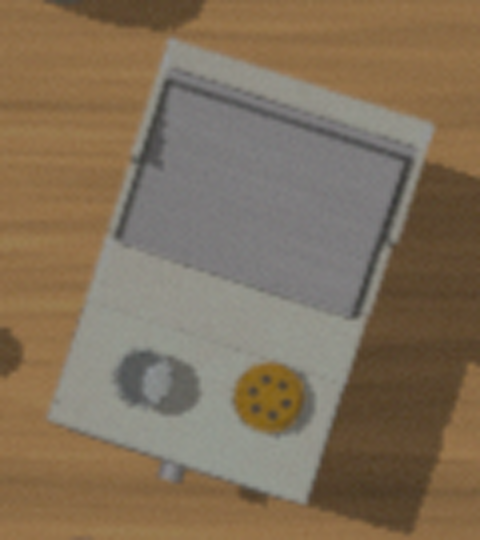

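View pics/cb.png

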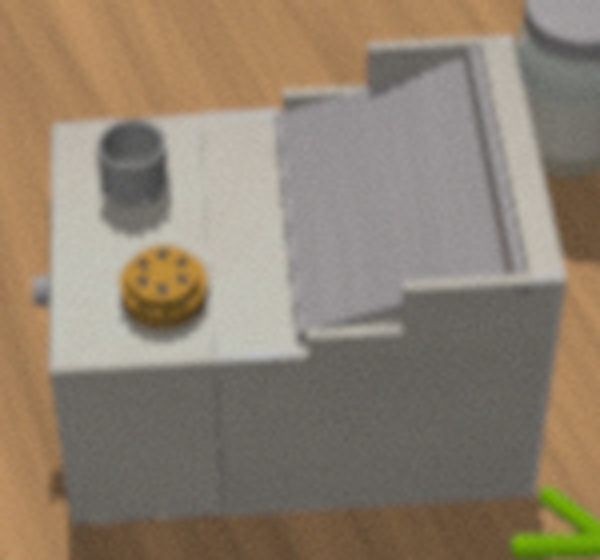

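```bash
cat > h.py <<'E'
import numpy as np,cv2,pickle
def ray(c,u,v):
    f=240/np.tan(np.radians(c["vfov"])/2)
    K=np.array([[f,0,c["cx"]],[0,f,c["cy"]],[0,0,1]])
    p=cv2.undistortPoints(np.array([[[u,v]]],float),K,np.array(c["distortion"]))[0,0]
    d=c["T"][:3,:3]@np.array([p[0],p[1],1]); return c["T"][:3,3],d
def hit(c,u,v,z):
    o,d=ray(c,u,v); return o+d*(z-o[2])/d[2]
def proj(c,P):
    f=240/np.tan(np.radians(c["vfov"])/2)
    K=np.array([[f,0,c["cx"]],[0,f,c["cy"]],[0,0,1]])
    M=np.linalg.inv(c["T"]); P=np.atleast_2d(P).astype(float)
    return cv2.projectPoints(P,cv2.Rodrigues(M[:3,:3])[0],M[:3,3],K,np.array(c["distortion"]))[0][:,0]
def cr(X,Y,ox,oy,s=4): return (X+.5)/s-.5+ox,(Y+.5)/s-.5+oy
E
python3 - <<'E'
from h import *
t=pickle.load(open("top0.pkl","rb"));s=pickle.load(open("side0.pkl","rb"))
T=lambda X,Y,z:hit(t,*cr(X,Y,280,175),z)
S=lambda X,Y,z:hit(s,*cr(X,Y,250,210),z)
for n,a in dict(NL=T(48,418,.13),NR=T(307,502,.13),FL=T(172,39,.175),FR=T(434,123,.175),fl=T(118,240,.134),fr=T(355,318,.134),tin=T(144,380,.16),die=T(270,397,.148)).items(): print("top",n,a.round(4))
for n,a in dict(NL=S(53,122,.13),NR=S(52,371,.13),FR=S(563,283,.175),FL=S(515,38,.175),fl=S(278,112,.134),fr=S(300,338,.134),tin=S(133,147,.16),die=S(165,272,.148)).items(): print("side",n,a.round(4))
E
```

```text
top NL [0.4635 0.0266 0.13  ]
top NR [ 0.4153 -0.1354  0.13  ]
top FL [ 0.6959 -0.0443  0.175 ]
top FR [ 0.6483 -0.2051  0.175 ]
top fl [ 0.5751 -0.0142  0.134 ]
top fr [ 0.53   -0.1629  0.134 ]
top tin [ 0.488  -0.0322  0.16  ]
top die [ 0.4796 -0.1101  0.148 ]
side NL [0.4649 0.0302 0.13  ]
side NR [ 0.4169 -0.1321  0.13  ]
side FR [ 0.6478 -0.2039  0.175 ]
side FL [ 0.7006 -0.0425  0.175 ]
side fl [ 0.5789 -0.0102  0.134 ]
side fr [ 0.5335 -0.1591  0.134 ]
side tin [ 0.4917 -0.032   0.16  ]
side die [ 0.4829 -0.1075  0.148 ]
```

```bash
python3 - <<'E'
from h import *
t=pickle.load(open("top0.pkl","rb"));s=pickle.load(open("side0.pkl","rb"))
T=lambda X,Y,z:hit(t,*cr(X,Y,280,175),z)
S=lambda X,Y,z:hit(s,*cr(X,Y,250,210),z)
B=np.array([[-.12,.085],[-.12,-.085],[.125,.085],[.125,-.085],[.002,.075],[.002,-.075]])
Pt=np.array([T(48,418,.13),T(307,502,.13),T(172,39,.175),T(434,123,.175),T(118,240,.134),T(355,318,.134)])[:,:2]
Ps=np.array([S(53,122,.13),S(52,371,.13),S(515,38,.175),S(563,283,.175),S(278,112,.134),S(300,338,.134)])[:,:2]
def fit(P):
    q=P-P.mean(0);b=B-B.mean(0);H=b.T@q;a=np.arctan2(H[0,1]-H[1,0],H[0,0]+H[1,1])
    R=np.array([[np.cos(a),-np.sin(a)],[np.sin(a),np.cos(a)]]);o=P.mean(0)-R@B.mean(0);return a,R,o
for n,P,tin,die in(("top",Pt,T(144,380,.16),T(270,397,.148)),("side",Ps,S(133,147,.16),S(165,272,.148)),("avg",(Pt+Ps)/2,(T(144,380,.16)+S(133,147,.16))/2,(T(270,397,.148)+S(165,272,.148))/2)):
    a,R,o=fit(P);print(n,np.degrees(a),o.round(4),"res mm",(1e3*((P-o)@R-B)).round(1).tolist(),"tin",(R.T@(tin[:2]-o)).round(4),"die",(R.T@(die[:2]-o)).round(4))
E
```

```text
top -16.741758169796174 [ 0.5524 -0.0885] res mm [[1.7, -0.4], [2.1, 0.6], [-0.4, -1.3], [0.3, 1.0], [-1.7, 2.7], [-2.1, -2.7]] tin [-0.0779  0.0354] die [-0.0636 -0.0416]
side -17.20157361071308 [ 0.5549 -0.0856] res mm [[-0.2, -1.0], [2.0, -0.2], [1.5, -0.7], [-1.3, -0.5], [-1.4, 4.1], [-0.7, -1.6]] tin [-0.0762  0.0325] die [-0.0622 -0.0423]
avg -16.972233568771596 [ 0.5536 -0.087 ] res mm [[0.7, -0.7], [2.1, 0.2], [0.5, -1.0], [-0.5, 0.2], [-1.5, 3.4], [-1.4, -2.1]] tin [-0.077   0.0339] die [-0.0629 -0.0419]
```

```bash
cat >> h.py <<'E'
A=np.radians(-16.97);O=np.array([.5536,-.0870]);RB=np.array([[np.cos(A),-np.sin(A)],[np.sin(A),np.cos(A)]])
def b2w(x,y): return O+RB@np.array([x,y])
def plan(st,bx,by,z,yaw=A+np.pi/2):
    """units of travel and rotation from measured pose to a downward pose"""
    from scipy.spatial.transform import Rotation as Ro
    R0=Ro.from_euler('xyz',st["eef_rot"]);R1=Ro.from_euler('xyz',[np.pi,0,yaw])
    p=np.r_[b2w(bx,by),z]
    tr=R0.inv().apply(p-st["tool_pos"])/.025; rv=np.degrees((R0.inv()*R1).as_rotvec())/8
    return p,tr.round(3),rv.round(3)
def binpose(st):
    p=RB.T@(st["tool_pos"][:2]-O); return np.r_[p,st["tool_pos"][2]].round(4), np.degrees(np.array(st["eef_rot"])).round(2), np.round(st["force"],2)
E
python3 - <<'E'
from h import *
from plant import arm
t=pickle.load(open("top0.pkl","rb"))
print("tree",hit(t,475,230,0.01),hit(t,521,214,.4),"tree tips",hit(t,478,180,.3))
print(plan(arm.sense(),-.07,.034,.25))
E
```

```text
tree [ 0.60743582 -0.46235137  0.01      ] [ 0.60908609 -0.45068911  0.4       ] tree tips [ 0.69472406 -0.38947661  0.3       ]
(array([ 0.49657157, -0.03404947,  0.25      ]), array([ 18.853, -19.585,   0.247]), array([-1.000e-02, -5.000e-03, -7.276e+00]))
```

Call:
{"name": "jog_arm", "arguments": {
  "rotation": [
    [0,0,-0.4],
    [0,0,-0.9],
    [0,0,-1.4],
    [0,0,-1.9],
    [0,0,-2.4],
    [0,0,-2.9],
    [0,0,-3.4],
    [0,0,-3.9],
    [0,0,-4.4],
    [0,0,-4.8],
    [0,0,-5.2],
    [0,0,-5.6]
  ],
  "travel": [
    [0.7,-0.7,0],
    [1.9,-2.0,0],
    [3.1,-3.2,0],
    [4.3,-4.5,0],
    [5.5,-5.7,0],
    [6.7,-7.0,0],
    [7.9,-8.2,0],
    [9.1,-9.5,0],
    [10.3,-10.7,0],
    [11.5,-12.0,0],
    [12.7,-13.2,0],
    [13.6,-14.1,0]
  ],
  "grip": [0,0,0,0,0,0,0,0,0,0,0,0]
}}

```text
t: 1.3
tool_pos: [0.4056, -0.1979, 0.2563]
eef_rot: [-3.142, -0.0, 1.045]
force: [0.0, -1.0, 0.6]
opening: 1.0
```

```bash
python3 - <<'E'
from h import *
from plant import arm
s=arm.sense();print(s["t"],s["qpos"].round(3),binpose(s))
print(plan(s,-.07,.034,.25))
E
```

```text
1.3 [ 0.785 -0.056 -0.409  1.903 -0.023  1.29  -0.143] (array([-0.1091, -0.1493,  0.2563]), array([-1.800e+02, -1.000e-02,  5.987e+01]), array([ 0.03, -1.01,  0.58]))
(array([ 0.49657157, -0.03404947,  0.25      ]), array([ 7.494, -0.144,  0.252]), array([ 0.000e+00, -1.000e-03, -1.645e+00]))
```

Call:
{"name": "jog_arm", "arguments": {
  "rotation": [
    [0,0,-0.3],
    [0,0,-0.6],
    [0,0,-0.9],
    [0,0,-1.2],
    [0,0,-1.5],
    [0,0,-1.65],
    [0,0,-1.65],
    [0,0,-1.65],
    [0,0,-1.65]
  ],
  "travel": [
    [1.5,0,0],
    [3.0,0,0],
    [4.5,0,0],
    [5.8,-0.1,0],
    [6.8,-0.1,0],
    [7.3,-0.14,0],
    [7.5,-0.14,0],
    [7.5,-0.14,0],
    [7.5,-0.14,0]
  ],
  "grip": [0,0,0,0,0,0,0,0,0]
}}

```text
t: 2.2
tool_pos: [0.4962, -0.0385, 0.2562]
eef_rot: [-3.141, 0.001, 1.269]
force: [-0.2, -1.0, 0.1]
opening: 0.999
```

```bash
python3 - <<'E'
from h import *
from plant import arm
s=arm.sense();print(s["t"],s["qpos"].round(3),binpose(s))
print(plan(s,-.07,.034,.20), arm.nose_length)
for n in("side","top"):
    c=arm.capture(n); pickle.dump(c,open(f"{n}1.pkl","wb"))
    b=c["image"][130:350,200:460] if n=="side" else c["image"][170:340,240:420]
    cv2.imwrite(f"pics/{n}1.png",cv2.resize(b,None,fx=3,fy=3,interpolation=cv2.INTER_CUBIC)[:600,:800,::-1])
E
```

```text
2.2 [ 0.58   0.061 -0.609  1.8    0.036  1.293 -0.341] (array([-0.069 ,  0.0297,  0.2562]), array([-1.7998e+02,  3.0000e-02,  7.2690e+01]), array([-0.16, -0.96,  0.1 ]))
(array([ 0.49657157, -0.03404947,  0.2       ]), array([ 0.174, -0.038,  2.247]), array([-0.003,  0.004, -0.042])) 0.025
```

View pics/side1.png

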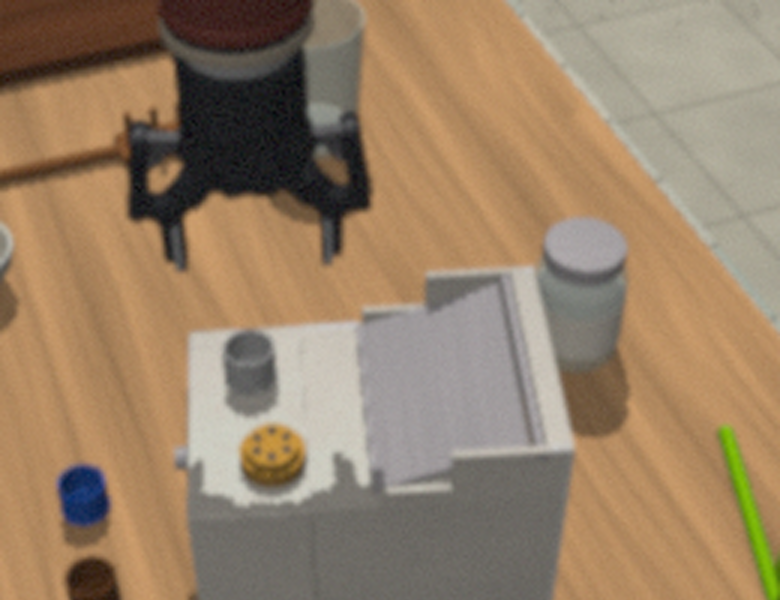

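View pics/top1.png

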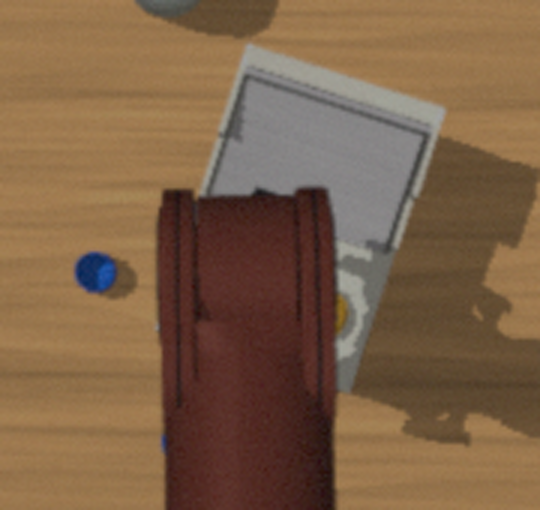

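```bash
python3 - <<'E'
from h import *
s=pickle.load(open("side1.pkl","rb"))
tb=np.array([-.069,.0297,.2562])
# intersect ray with vertical plane bin y = ty (pad mid / near face at y-11mm)
def onplane(X,Y,yo):
    o,d=ray(s,*cr(X,Y,200,130,3)); ob=RB.T@(o[:2]-O); db=RB.T@d[:2]
    k=(tb[1]+yo-ob[1])/db[1]; return np.array([ob[0]+k*db[0]-tb[0],o[2]+k*d[2]-tb[2]]).round(4)
for n,X,Y in(("rear tip",181,269),("rear in",188,262),("rear out",174,266),("front tip",330,262),("front in",323,260),("front out",340,256),("knuck out bottom r",369,204),("knuck top r",357,118),("knuck l bot",131,216)):
    print(n,"mid",onplane(X,Y,0),"nearface",onplane(X,Y,-.011))
E
```

```text
rear tip mid [-0.0453 -0.0146] nearface [-0.0442 -0.0046]
rear in mid [-0.0404 -0.0089] nearface [-0.0394  0.001 ]
rear out mid [-0.0495 -0.0117] nearface [-0.0484 -0.0018]
front tip mid [ 0.0497 -0.015 ] nearface [ 0.0493 -0.005 ]
front in mid [ 0.0453 -0.0129] nearface [ 0.045 -0.003]
front out mid [ 0.0562 -0.0102] nearface [ 0.0557 -0.0004]
knuck out bottom r mid [0.0748 0.0317] nearface [0.0741 0.041 ]
knuck top r mid [0.0679 0.0979] nearface [0.0672 0.1061]
knuck l bot mid [-0.0718  0.0313] nearface [-0.0704  0.0406]
```

Call:
{"name": "jog_arm", "arguments": {
  "rotation": [
    [0,0,-0.04],
    [0,0,-0.04],
    [0,0,-0.04],
    [0,0,-0.04],
    [0,0,-0.04],
    [0,0,-0.04]
  ],
  "travel": [
    [0.17,-0.04,0.3],
    [0.17,-0.04,0.9],
    [0.17,-0.04,1.5],
    [0.17,-0.04,2.0],
    [0.17,-0.04,2.25],
    [0.17,-0.04,2.25]
  ],
  "grip": [0,0,0,0,0,0]
}}

```text
t: 2.9
tool_pos: [0.4964, -0.0327, 0.1992]
eef_rot: [-3.14, 0.0, 1.277]
force: [0.8, 0.2, -0.2]
opening: 0.999
```

```bash
python3 - <<'E'
from h import *
from plant import arm
s=arm.sense();print(s["t"],binpose(s))
print(plan(s,-.07,.034,.16))
c=arm.capture("side"); pickle.dump(c,open("side2.pkl","wb"))
cv2.imwrite("pics/side2.png",cv2.resize(c["image"][180:330,240:400],None,fx=4,fy=4,interpolation=cv2.INTER_CUBIC)[:,:,::-1])
E
```

```text
2.9 (array([-0.0706,  0.0352,  0.1992]), array([-179.91,    0.  ,   73.14]), array([ 0.79,  0.19, -0.24]))
(array([ 0.49657157, -0.03404947,  0.16      ]), array([-0.049,  0.026,  1.567]), array([-0.011,  0.001,  0.014]))
```

View pics/side2.png

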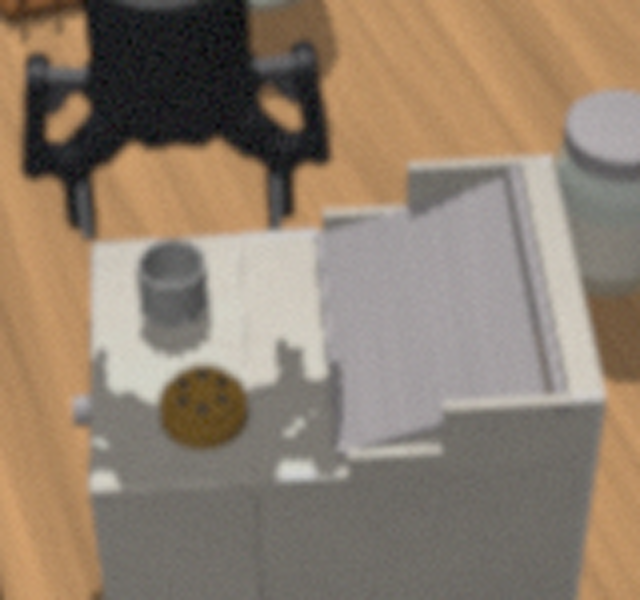

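Call:
{"name": "jog_arm", "arguments": {
  "rotation": [
    [0,0,0],
    [0,0,0],
    [0,0,0],
    [0,0,0],
    [0,0,0]
  ],
  "travel": [
    [-0.05,0.03,0.4],
    [-0.05,0.03,0.8],
    [-0.05,0.03,1.2],
    [-0.05,0.03,1.5],
    [-0.05,0.03,1.5]
  ],
  "grip": [0,0,0,0,0]
}}

```text
t: 3.45
tool_pos: [0.4965, -0.034, 0.1612]
eef_rot: [-3.139, 0.0, 1.277]
force: [-0.0, 0.8, 0.4]
opening: 1.004
```

```bash
python3 - <<'E'
from h import *
from plant import arm
s=arm.sense();print(s["t"],binpose(s))
print(plan(s,-.07,.034,.15))
c=arm.capture("side"); pickle.dump(c,open("side3.pkl","wb"))
cv2.imwrite("pics/side3.png",cv2.resize(c["image"][200:330,240:380],None,fx=5,fy=5,interpolation=cv2.INTER_CUBIC)[:600,:,::-1])
E
```

```text
3.45 (array([-0.0701,  0.034 ,  0.1612]), array([-1.7987e+02,  1.0000e-02,  7.3150e+01]), array([-0.05,  0.83,  0.44]))
(array([ 0.49657157, -0.03404947,  0.15      ]), array([0.001, 0.004, 0.448]), array([-0.016,  0.001,  0.015]))
```

View pics/side3.png

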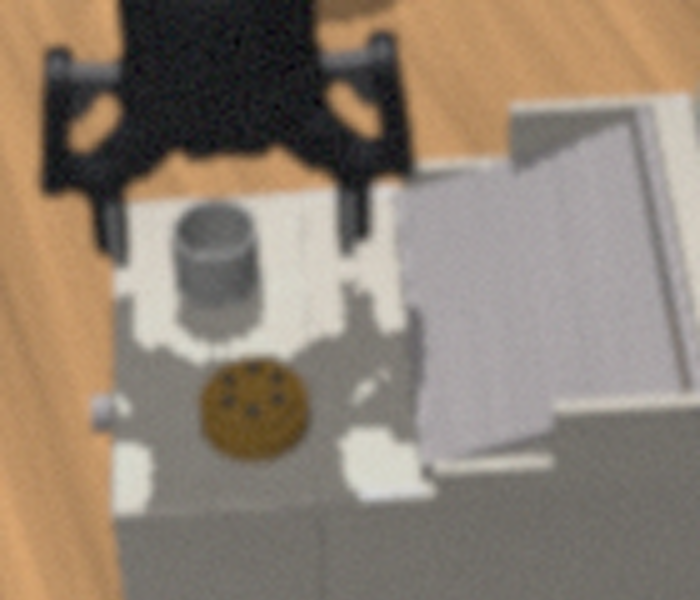

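Both fingers straddle the tin: tips at (115,262) and (350,260), tin rim at (217,228), with the front finger clear of the flap. I'll lower slowly and watch the force.

Call:
{"name": "jog_arm", "arguments": {
  "rotation": [
    [0,0,0],
    [0,0,0],
    [0,0,0],
    [0,0,0],
    [0,0,0]
  ],
  "travel": [
    [0,0,0.1],
    [0,0,0.22],
    [0,0,0.34],
    [0,0,0.42],
    [0,0,0.42]
  ],
  "grip": [0,0,0,0,0]
}}

```text
t: 4.0
tool_pos: [0.4971, -0.0341, 0.1518]
eef_rot: [-3.141, 0.0, 1.277]
force: [-0.2, 0.6, -0.4]
opening: 1.0
```

Call:
{"name": "jog_arm", "arguments": {
  "rotation": [
    [0,0,0],
    [0,0,0],
    [0,0,0]
  ],
  "travel": [
    [0,0,0.06],
    [0,0,0.12],
    [0,0,0.12]
  ],
  "grip": [0,0,0]
}}

```text
t: 4.3
tool_pos: [0.4971, -0.0341, 0.1489]
eef_rot: [-3.141, -0.0, 1.277]
force: [-0.5, 0.2, 0.2]
opening: 0.999
```

```bash
python3 - <<'E'
from h import *
from plant import arm
s=arm.sense();print(s["t"],binpose(s))
c=arm.capture("side"); pickle.dump(c,open("side4.pkl","wb"))
cv2.imwrite("pics/side4.png",cv2.resize(c["image"][200:330,240:380],None,fx=5,fy=5,interpolation=cv2.INTER_CUBIC)[:600,:,::-1])
E
```

```text
4.3 (array([-0.0694,  0.0341,  0.1489]), array([-179.98,   -0.  ,   73.14]), array([-0.55,  0.17,  0.2 ]))
```

View pics/side4.png

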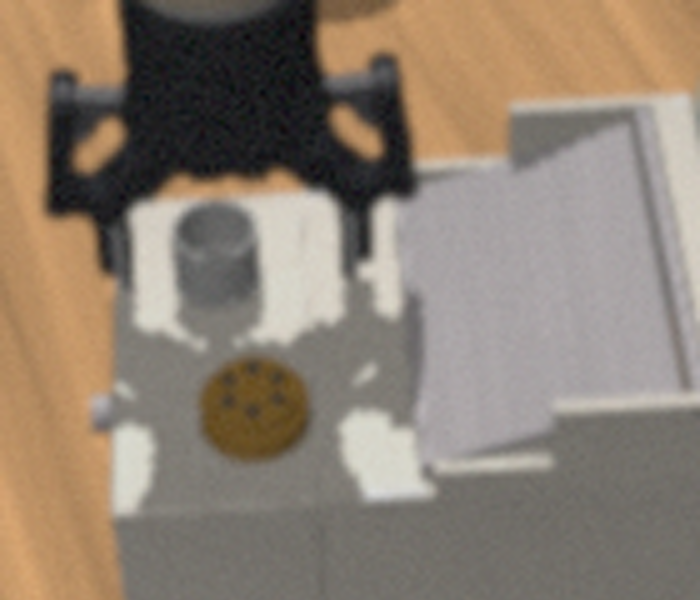

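Call:
{"name": "jog_arm", "arguments": {
  "rotation": [
    [0,0,0],
    [0,0,0],
    [0,0,0]
  ],
  "travel": [
    [0,0,0.04],
    [0,0,0.08],
    [0,0,0.08]
  ],
  "grip": [0,0,0]
}}

```text
t: 4.65
tool_pos: [0.4972, -0.0341, 0.1469]
eef_rot: [-3.141, 0.0, 1.277]
force: [0.2, 0.1, 0.3]
opening: 0.999
```

Call:
{"name": "jog_arm", "arguments": {
  "rotation": [
    [0,0,0],
    [0,0,0],
    [0,0,0]
  ],
  "travel": [
    [0,0,0.04],
    [0,0,0.08],
    [0,0,0.08]
  ],
  "grip": [0,0,0]
}}

```text
t: 4.95
tool_pos: [0.4972, -0.0341, 0.1449]
eef_rot: [-3.141, -0.0, 1.277]
force: [0.3, 0.4, -0.5]
opening: 1.002
```

Call:
{"name": "jog_arm", "arguments": {
  "rotation": [
    [0,0,0],
    [0,0,0]
  ],
  "travel": [
    [0,0,0.04],
    [0,0,0.04]
  ],
  "grip": [0,0]
}}

```text
t: 5.15
tool_pos: [0.4972, -0.0341, 0.144]
eef_rot: [-3.141, 0.0, 1.277]
force: [0.3, -0.1, 0.2]
opening: 1.001
```

Call:
{"name": "jog_arm", "arguments": {
  "rotation": [
    [0,0,0],
    [0,0,0]
  ],
  "travel": [
    [0,0,0.04],
    [0,0,0.04]
  ],
  "grip": [0,0]
}}

```text
t: 5.35
tool_pos: [0.4972, -0.0341, 0.143]
eef_rot: [-3.141, -0.0, 1.277]
force: [0.0, 1.0, 1.0]
opening: 1.003
```

Call:
{"name": "jog_arm", "arguments": {
  "rotation": [
    [0,0,0],
    [0,0,0],
    [0,0,0],
    [0,0,0],
    [0,0,0],
    [0,0,0],
    [0,0,0],
    [0,0,0],
    [0,0,0],
    [0,0,0],
    [0,0,0]
  ],
  "travel": [
    [0,0,-0.16],
    [0,0.2,-0.16],
    [0,0.4,-0.16],
    [0,0.6,-0.16],
    [0,0.8,-0.16],
    [0,1.0,-0.16],
    [0,1.2,-0.16],
    [0,1.4,-0.16],
    [0,1.6,-0.16],
    [0,1.7,-0.16],
    [0,1.7,-0.16]
  ],
  "grip": [0,0,0,0,0,0,0,0,0,0,0]
}}

```text
t: 6.45
tool_pos: [0.5383, -0.0465, 0.1471]
eef_rot: [3.141, -0.0, 1.276]
force: [0.2, 0.5, 1.9]
opening: 1.002
```

```bash
python3 - <<'E'
from h import *
from plant import arm
s=arm.sense();print(s["t"],binpose(s))
c=arm.capture("side"); pickle.dump(c,open("side5.pkl","wb"))
cv2.imwrite("pics/side5.png",cv2.resize(c["image"][200:330,240:400],None,fx=5,fy=5,interpolation=cv2.INTER_CUBIC)[:600,:,::-1])
E
```

```text
6.45 (array([-0.0264,  0.0343,  0.1471]), array([ 1.7999e+02, -1.0000e-02,  7.3140e+01]), array([0.18, 0.46, 1.92]))
```

View pics/side5.png

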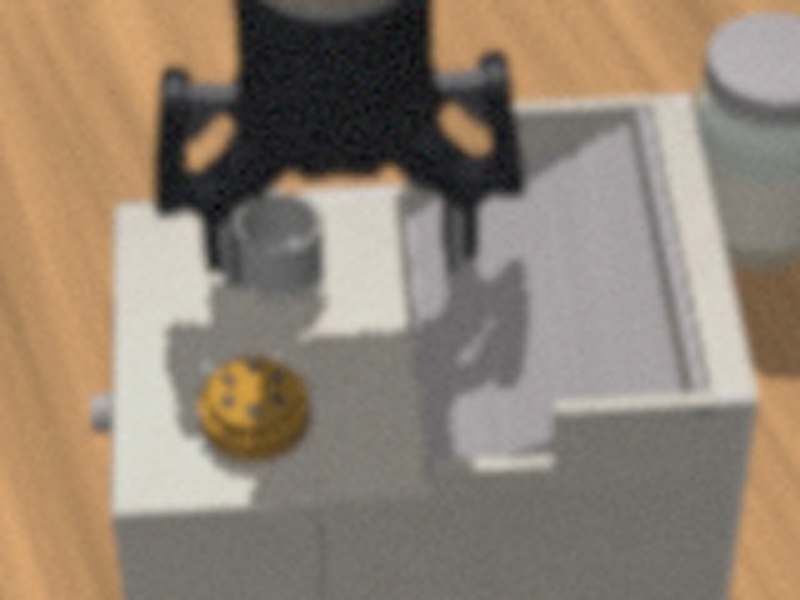

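The flap is starting to open on the front finger at (460,255). The tin at (277,240) touches the rear finger and is centred on it. The die at (255,405) hasn't moved.

Call:
{"name": "jog_arm", "arguments": {
  "rotation": [
    [0,0,0],
    [0,0,0],
    [0,0,0],
    [0,0,0],
    [0,0,0],
    [0,0,0],
    [0,0,0],
    [0,0,0],
    [0,0,0],
    [0,0,0]
  ],
  "travel": [
    [0,0.2,0],
    [0,0.4,0],
    [0,0.6,0],
    [0,0.8,0],
    [0,1.0,0],
    [0,1.2,0],
    [0,1.4,0],
    [0,1.5,0],
    [0,1.5,0],
    [0,1.5,0]
  ],
  "grip": [0,0,0,0,0,0,0,0,0,0]
}}

```text
t: 7.5
tool_pos: [0.574, -0.0573, 0.1471]
eef_rot: [3.141, -0.0, 1.277]
force: [-2.9, 0.5, 1.1]
opening: 1.001
```

```bash
python3 - <<'E'
from h import *
from plant import arm
s=arm.sense();print(s["t"],binpose(s))
c=arm.capture("side"); pickle.dump(c,open("side6.pkl","wb"))
cv2.imwrite("pics/side6.png",cv2.resize(c["image"][200:330,240:400],None,fx=5,fy=5,interpolation=cv2.INTER_CUBIC)[:600,:,::-1])
E
```

```text
7.5 (array([0.0108, 0.0343, 0.1471]), array([ 1.7998e+02, -1.0000e-02,  7.3140e+01]), array([-2.87,  0.45,  1.14]))
```

View pics/side6.png

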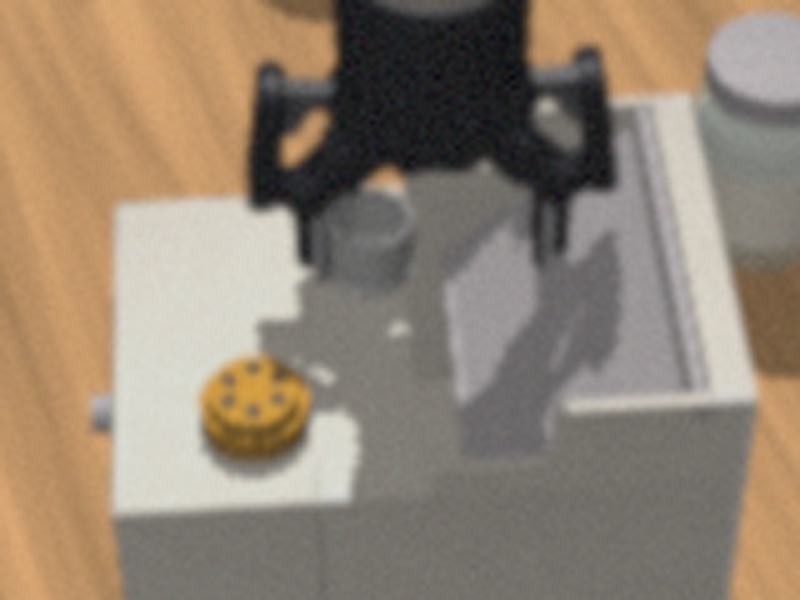

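The flap is now clearly open with its edge at about (455,330), and the tin is still upright on the shelf at (370,240). I'll continue the stroke.

Call:
{"name": "jog_arm", "arguments": {
  "rotation": [
    [0,0,0],
    [0,0,0],
    [0,0,0],
    [0,0,0],
    [0,0,0],
    [0,0,0]
  ],
  "travel": [
    [0,0.15,0],
    [0,0.3,0],
    [0,0.45,0],
    [0,0.6,0],
    [0,0.65,0],
    [0,0.65,0]
  ],
  "grip": [0,0,0,0,0,0]
}}

```text
t: 8.15
tool_pos: [0.589, -0.0619, 0.1465]
eef_rot: [-3.14, 0.0, 1.277]
force: [-6.4, 1.4, 1.1]
opening: 0.998
```

```bash
python3 - <<'E'
from h import *
from plant import arm
s=arm.sense();print(s["t"],binpose(s))
c=arm.capture("side"); pickle.dump(c,open("side7.pkl","wb"))
cv2.imwrite("pics/side7.png",cv2.resize(c["image"][200:330,240:400],None,fx=5,fy=5,interpolation=cv2.INTER_CUBIC)[:600,:,::-1])
E
```

```text
8.15 (array([0.0265, 0.0343, 0.1465]), array([-1.7989e+02,  1.0000e-02,  7.3150e+01]), array([-6.37,  1.38,  1.07]))
```

View pics/side7.png

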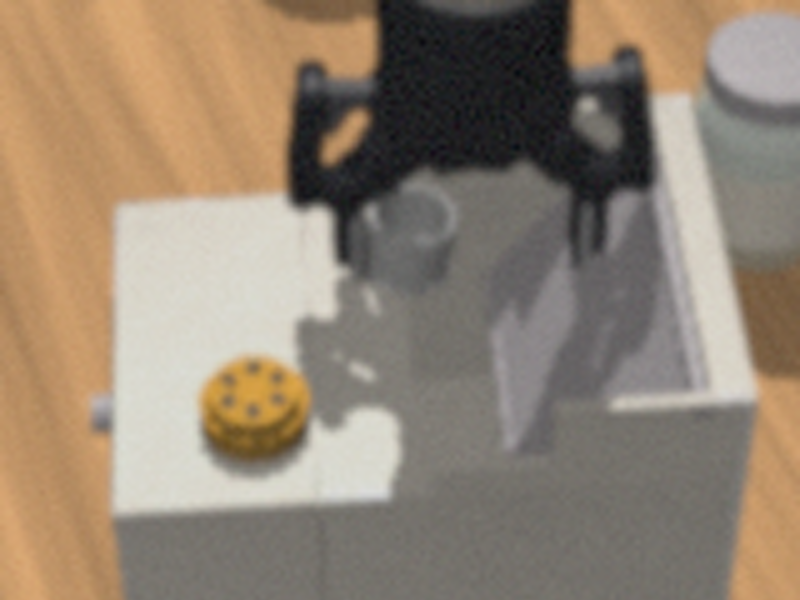

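Call:
{"name": "jog_arm", "arguments": {
  "rotation": [
    [0,0,0],
    [0,0,0],
    [0,0,0],
    [0,0,0]
  ],
  "travel": [
    [0,0.08,0],
    [0,0.16,0],
    [0,0.2,0],
    [0,0.2,0]
  ],
  "grip": [0,0,0,0]
}}

```text
t: 8.6
tool_pos: [0.5931, -0.0632, 0.1461]
eef_rot: [-3.138, 0.0, 1.277]
force: [-6.6, 2.6, -0.6]
opening: 1.001
```

```bash
python3 - <<'E'
from h import *
from plant import arm
s=arm.sense();print(s["t"],binpose(s))
c=arm.capture("side"); pickle.dump(c,open("side8.pkl","wb"))
cv2.imwrite("pics/side8.png",cv2.resize(c["image"][200:330,240:400],None,fx=5,fy=5,interpolation=cv2.INTER_CUBIC)[:600,:,::-1])
E
```

```text
8.6 (array([0.0308, 0.0343, 0.1461]), array([-1.7981e+02,  2.0000e-02,  7.3160e+01]), array([-6.62,  2.59, -0.62]))
```

View pics/side8.png

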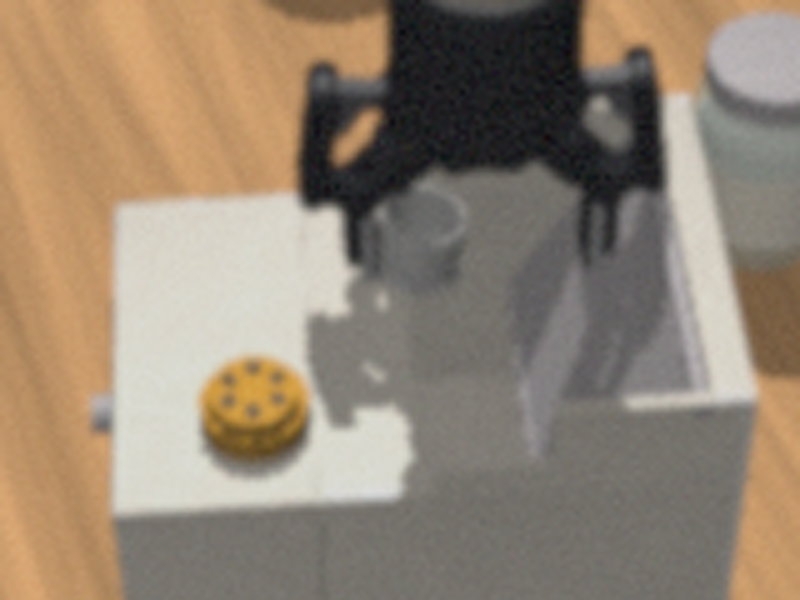

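```bash
python3 - <<'E'
from h import *
c=pickle.load(open("side8.pkl","rb"))
w=hit(c,*cr(425,217,240,200,5),.16);print(RB.T@(w[:2]-O))
for X,Y in((662,190),(600,255)):
    o,d=ray(c,*cr(X,Y,240,200,5)); ob=RB.T@(o[:2]-O);db=RB.T@d[:2]
    for y in (.0343,.0233):
        k=(y-ob[1])/db[1];print(X,y,ob[0]+k*db[0],o[2]+k*d[2])
E
```

```text
[0.01025126 0.03793183]
662 0.0343 0.10686391526778768 0.17204414840256255
662 0.0233 0.10452293483586658 0.1829974602312484
600 0.0343 0.08328290773751698 0.13571121083618098
600 0.0233 0.08130484322197457 0.14722369306141192
```

Call:
{"name": "jog_arm", "arguments": {
  "rotation": [
    [0,0,0],
    [0,0,0],
    [0,0,0],
    [0,0,0]
  ],
  "travel": [
    [0,0.06,-0.06],
    [0,0.12,-0.06],
    [0,0.18,-0.06],
    [0,0.18,-0.06]
  ],
  "grip": [0,0,0,0]
}}

```text
t: 9.05
tool_pos: [0.597, -0.0644, 0.1473]
eef_rot: [-3.137, 0.001, 1.277]
force: [-9.1, 2.6, -0.2]
opening: 1.002
```

```bash
python3 - <<'E'
from h import *
from plant import arm
s=arm.sense();print(s["t"],binpose(s))
c=arm.capture("side"); pickle.dump(c,open("side9.pkl","wb"))
cv2.imwrite("pics/side9.png",cv2.resize(c["image"][200:330,240:400],None,fx=5,fy=5,interpolation=cv2.INTER_CUBIC)[:600,:,::-1])
E
```

```text
9.05 (array([0.0349, 0.0343, 0.1473]), array([-1.7975e+02,  3.0000e-02,  7.3160e+01]), array([-9.14,  2.58, -0.24]))
```

View pics/side9.png

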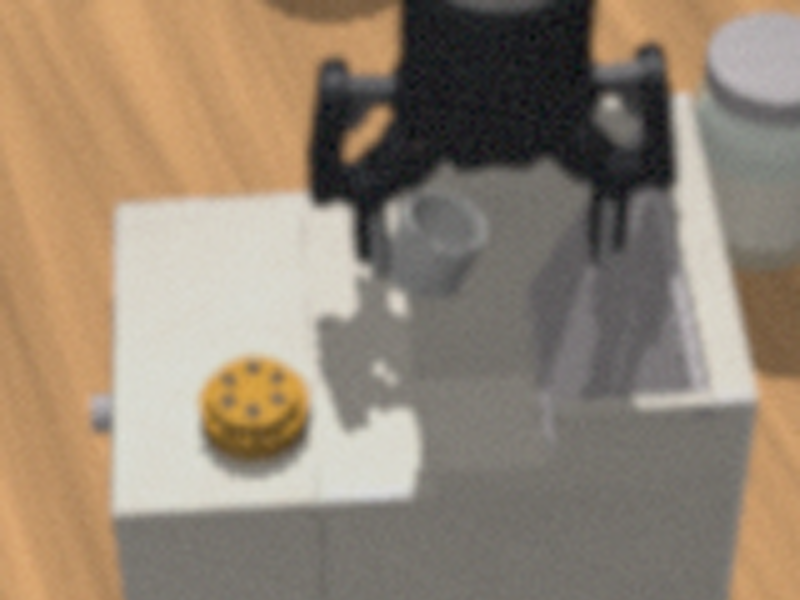

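The tin is tipping over the edge (rim tilted at 445,222). I'll hold here for a few rows.

Call:
{"name": "jog_arm", "arguments": {
  "rotation": [
    [0,0,0],
    [0,0,0],
    [0,0,0],
    [0,0,0]
  ],
  "travel": [
    [0,0.0,0],
    [0,0,0],
    [0,0,0],
    [0,0,0]
  ],
  "grip": [0,0,0,0]
}}

```text
t: 9.5
tool_pos: [0.5969, -0.0643, 0.1474]
eef_rot: [-3.137, 0.0, 1.277]
force: [-8.5, 2.6, -1.5]
opening: 1.0
```

```bash
python3 - <<'E'
from h import *
from plant import arm
s=arm.sense();print(s["t"],binpose(s))
c=arm.capture("side")
cv2.imwrite("pics/side10.png",cv2.resize(c["image"][200:330,240:400],None,fx=5,fy=5,interpolation=cv2.INTER_CUBIC)[:600,:,::-1])
E
```

```text
9.5 (array([0.0348, 0.0344, 0.1474]), array([-1.7975e+02,  3.0000e-02,  7.3170e+01]), array([-8.48,  2.61, -1.47]))
```

View pics/side10.png

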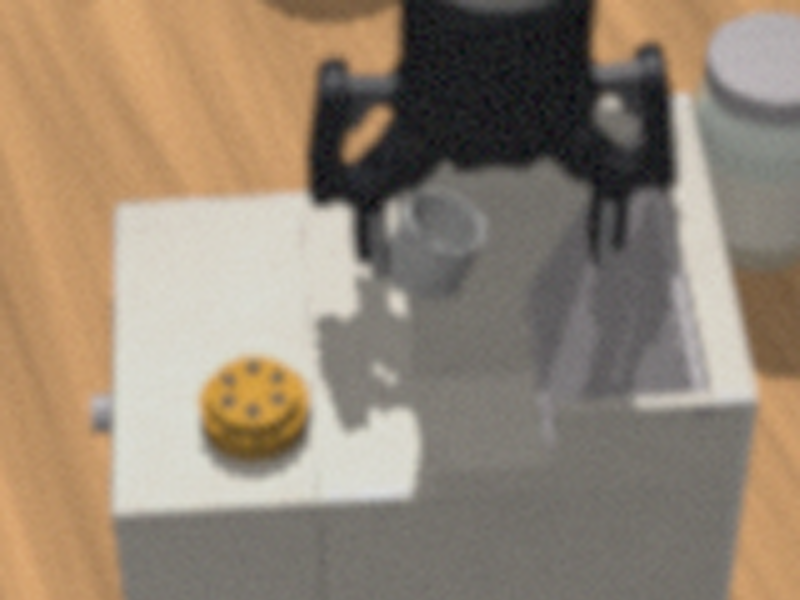

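Call:
{"name": "jog_arm", "arguments": {
  "rotation": [
    [0,0,0],
    [0,0,0],
    [0,0,0],
    [0,0,0],
    [0,0,0]
  ],
  "travel": [
    [0,0.06,0],
    [0,0.12,0],
    [0,0.18,0],
    [0,0.18,0],
    [0,0.18,0]
  ],
  "grip": [0,0,0,0,0]
}}

```text
t: 10.05
tool_pos: [0.6003, -0.0654, 0.1467]
eef_rot: [-3.135, 0.001, 1.277]
force: [-10.7, 3.8, -3.4]
opening: 1.0
```

```bash
python3 - <<'E'
from h import *
from plant import arm
s=arm.sense();print(s["t"],binpose(s))
c=arm.capture("side")
cv2.imwrite("pics/side11.png",cv2.resize(c["image"][200:330,240:400],None,fx=5,fy=5,interpolation=cv2.INTER_CUBIC)[:600,:,::-1])
E
```

```text
10.05 (array([0.0384, 0.0343, 0.1467]), array([-1.7962e+02,  5.0000e-02,  7.3180e+01]), array([-10.74,   3.77,  -3.42]))
```

View pics/side11.png

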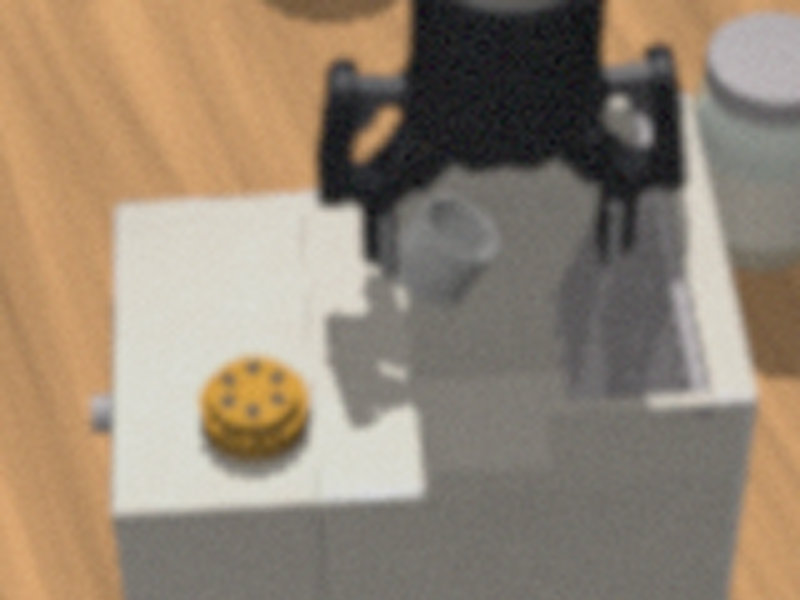

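The tin is tilting further but is still held by the rear finger, probably because its lower rear corner is caught at the fingertip. Raising a few mm should free it, and at this depth the flap stays wide open.

Call:
{"name": "jog_arm", "arguments": {
  "rotation": [
    [0,0,0],
    [0,0,0],
    [0,0,0],
    [0,0,0],
    [0,0,0]
  ],
  "travel": [
    [0,0.0,-0.06],
    [0,0,-0.12],
    [0,0,-0.18],
    [0,0,-0.2],
    [0,0,-0.2]
  ],
  "grip": [0,0,0,0,0]
}}

```text
t: 10.6
tool_pos: [0.6, -0.0654, 0.1515]
eef_rot: [-3.134, 0.001, 1.277]
force: [-12.1, 3.5, -3.3]
opening: 0.998
```

```bash
python3 - <<'E'
from h import *
from plant import arm
s=arm.sense();print(s["t"],binpose(s))
c=arm.capture("side")
cv2.imwrite("pics/side12.png",cv2.resize(c["image"][200:330,240:400],None,fx=5,fy=5,interpolation=cv2.INTER_CUBIC)[:600,:,::-1])
E
```

```text
10.6 (array([0.038 , 0.0342, 0.1515]), array([-1.7958e+02,  6.0000e-02,  7.3180e+01]), array([-12.09,   3.45,  -3.3 ]))
```

View pics/side12.png

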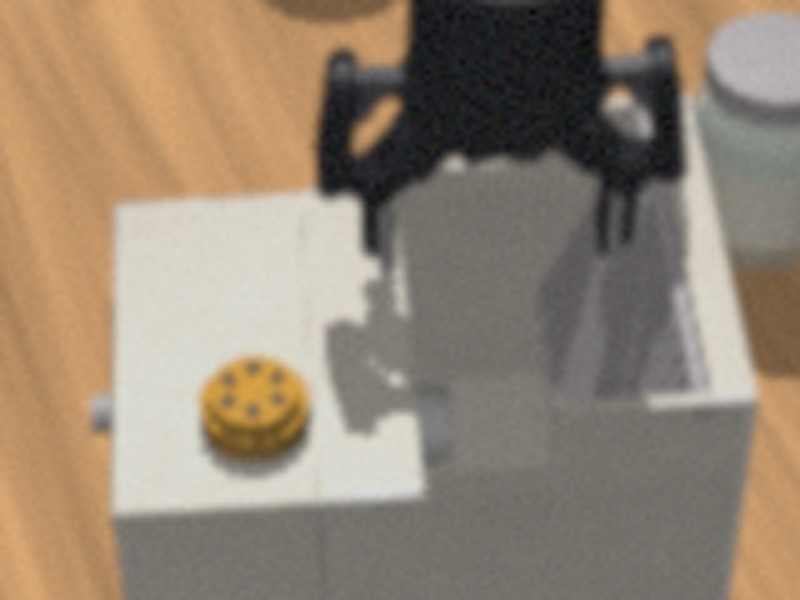

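The tin has dropped and is visible on the box floor at (435,425), with the flap still held open. I'll hold briefly, then draw back.

Call:
{"name": "jog_arm", "arguments": {
  "rotation": [
    [0,0,0],
    [0,0,0],
    [0,0,0],
    [0,0,0],
    [0,0,0]
  ],
  "travel": [
    [0,0,0],
    [0,0,0],
    [0,0,0],
    [0,0,0],
    [0,0,0]
  ],
  "grip": [0,0,0,0,0]
}}

```text
t: 11.15
tool_pos: [0.6, -0.0653, 0.1515]
eef_rot: [-3.134, 0.001, 1.277]
force: [-10.9, 2.9, -3.3]
opening: 1.001
```

```bash
python3 - <<'E'
from h import *
from plant import arm
s=arm.sense();print(s["t"],binpose(s))
c=arm.capture("side")
w=hit(c,*cr(435,425,240,200,5),.026);print(RB.T@(w[:2]-O))
cv2.imwrite("pics/side13.png",cv2.resize(c["image"][200:330,240:400],None,fx=5,fy=5,interpolation=cv2.INTER_CUBIC)[:600,:,::-1])
E
```

```text
11.15 (array([0.038 , 0.0342, 0.1515]), array([-1.7958e+02,  6.0000e-02,  7.3180e+01]), array([-10.87,   2.93,  -3.31]))
[0.01504691 0.03931129]
```

View pics/side13.png

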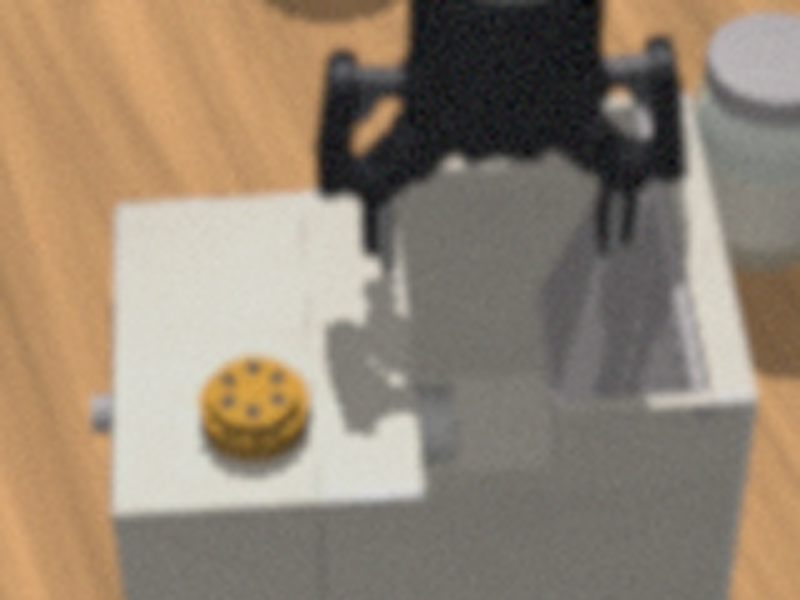

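Call:
{"name": "jog_arm", "arguments": {
  "rotation": [
    [0,0,0],
    [0,0,0],
    [0,0,0],
    [0,0,0],
    [0,0,0],
    [0,0,0],
    [0,0,0],
    [0,0,0],
    [0,0,0],
    [0,0,0],
    [0,0,0],
    [0,0,0]
  ],
  "travel": [
    [0,-0.4,0],
    [0,-0.8,0],
    [0,-1.2,0],
    [0,-1.6,0],
    [0,-2.0,0],
    [0,-2.4,0],
    [0,-2.8,0],
    [0,-3.2,0],
    [0,-3.6,0],
    [0,-4.0,0],
    [0,-4.4,0],
    [0,-4.5,0]
  ],
  "grip": [0,0,0,0,0,0,0,0,0,0,0,0]
}}

```text
t: 12.4
tool_pos: [0.494, -0.0331, 0.1536]
eef_rot: [-3.141, 0.0, 1.277]
force: [0.5, 0.0, 0.7]
opening: 1.002
```

Call:
{"name": "jog_arm", "arguments": {
  "rotation": [
    [0,0,0],
    [0,0,0],
    [0,0,0],
    [0,0,0],
    [0,0,0],
    [0,0,0],
    [0,0,0],
    [0,0,0]
  ],
  "travel": [
    [0,0,-0.5],
    [0,0,-1.2],
    [0,0,-2.0],
    [0,0,-2.8],
    [0,0,-3.6],
    [0,0,-4.0],
    [0,0,-4.0],
    [0,0,-4.0]
  ],
  "grip": [0,0,0,0,0,0,0,0]
}}

```text
t: 13.2
tool_pos: [0.495, -0.0335, 0.2532]
eef_rot: [-3.141, 0.0, 1.277]
force: [-1.0, -0.7, -0.7]
opening: 1.002
```

```bash
python3 - <<'E'
from h import *
from plant import arm
s=arm.sense();print(s["t"],binpose(s))
c=arm.capture("side"); c0=pickle.load(open("side0.pkl","rb"))
cv2.imwrite("pics/side14.png",c["image"][:,:,::-1])
cv2.imwrite("pics/side14c.png",cv2.resize(c["image"][200:330,240:400],None,fx=5,fy=5,interpolation=cv2.INTER_CUBIC)[:600,:,::-1])
m=lambda im:[(lambda h:np.argwhere((h[:,:,0]>12)&(h[:,:,0]<28)&(h[:,:,1]>170)&(h[:,:,2]>60)))(cv2.cvtColor(im[262:298,272:310],cv2.COLOR_RGB2HSV)).mean(0)]
print(m(c0["image"]),m(c["image"]))
E
```

```text
13.2 (array([-0.0716,  0.034 ,  0.2532]), array([-179.98,    0.  ,   73.14]), array([-1.03, -0.73, -0.73]))
[array([20.17045455, 18.61363636])] [array([19.52564103, 18.79487179])]
```

View pics/side14.png

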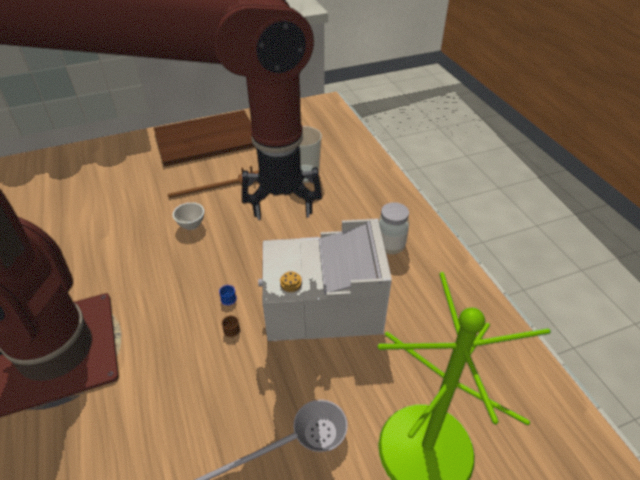

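View pics/side14c.png

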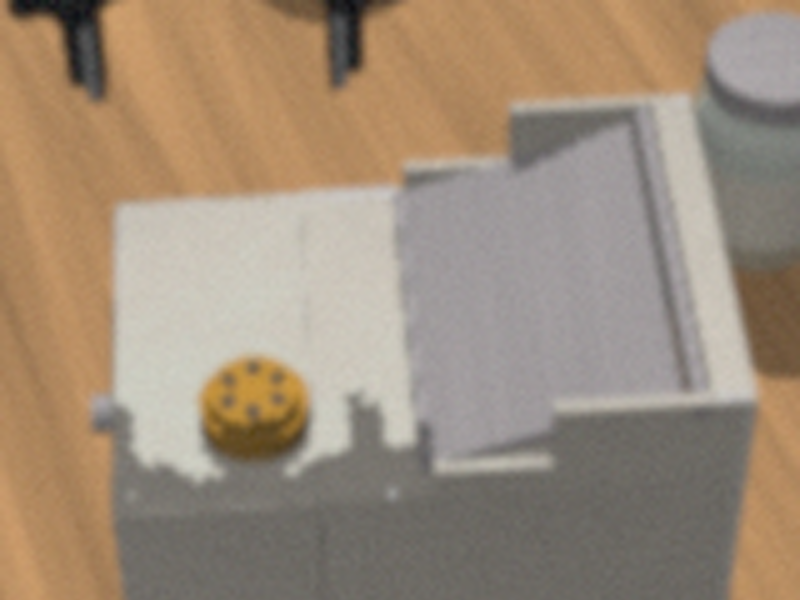

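The flap is shut with its edge at about (405,300), the die at (255,405) is where it began, the shelf is empty, and the gripper touches nothing.

```bash
python3 -c "
from plant import arm
print(arm.sign_off())"
```

```text
the job is handed in; nothing more can be done
None
```

The tin is in the recycling box, the flap has swung shut, and I handed the job in at about 13 s of the 38 s allowed. The sign-off gave no verdict.

- **What I did:** I straddled the tin with the open gripper, one finger ahead and one behind, in line with the push. In one stroke the front finger opened the flap while the rear finger slid the tin to the edge. The tin then hung tilted at the edge against the rear finger. Raising the tool about 5 mm freed it, and it fell while the front finger still held the flap open. I then drew straight back and up.
- **Tin:** It was seen lying still on the box floor at about bin (15, 39) mm, before the flap closed.
- **Flap:** It looked shut in the last picture. I could not read its angle, so that is judged by eye.
- **Die:** It moved less than 1 pixel in the camera image.
- **Other objects:** By eye in the last side view, nothing had moved. The jug and pasta fork were partly hidden by the arm, and I did not take a final top view.
- **Gripper:** It ended about 100 mm above the shelf, with the force reading down to sensor noise.
- **Disagreement:** With the gripper open, the fingertips are about 12 mm ahead of the TCP, not the 25 mm of `arm.nose_length`. I allowed for this before lowering to the shelf.

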